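# Open the combination-locked utensil box

### The job

Unlock the steel box: as you face its sloping panel, turn the left dial to the mark with four dots and the right dial to the mark with two dots, then slide the box's lid straight back, away from the panel, as far as it goes. Leave both dials standing on the code and do not disturb the jars, mill and timer round the box.

Things in the scene. Friction and masses are not known exactly. Their poses are not given: they have to be found in the camera images.
- lockbox: Fixed steel lock box, 190 mm deep (x), 240 wide (y), 104 high, standing side-on with its panel turned to the robot's left. Origin: centre of underside; x from panel to back, y to the left of one facing the panel (away from the robot), z up. The flat panel slopes 30 deg from level, from 46 mm high at its front edge to 101 mm, 95 mm farther back: the dial axes lean 30 deg from vertical, to box -x.
- dial_left_grip (a point): On the axis of the left dial (facing the panel; that farther from the robot), 30 mm out from the panel. Black disc 54 mm across, 8 thick, with a grip bar across it 50 long, 14 wide, top 38 mm out from the panel. A small nose at the disc's edge and a white line mark the bar's pointer end. Axes: z out of the panel along the dial axis, x along the bar to the pointer end. Dial axes are 100 mm apart.
- dial_right_grip (a point): The same point and axes on the right dial (the one nearer the robot), which has the same shape and size.
- dial_left (a joint): Left dial, rad, 0 to 2.4, growing clockwise as seen facing the panel. Five marks of one to five dots stand round each dial, left to right: one dot at 0, two at 0.6, three at 1.2 (pointer straight up the slope), four at 1.8, five at 2.4. No clicks; it stays where left (friction 0.06 N m). It frees the lid within about 0.13 rad of four dots.
- dial_right (a joint): Right dial, same scale and marks; it frees the lid within about 0.13 rad of two dots.
- lid_handle (a point): Middle of the lid's handle bar: a round dark steel bar 10 mm thick and 100 mm long, along the box's y, on two posts, its centre 40 mm above the lid and 140 mm above the bench. Axes as the box's. It moves with the lid.
- lid (a joint): Lid travel in m along the box's +x (level, away from the panel): 0 shut, 0.06 fully open at its stop. Sliding friction about 2 N. While either dial is off its mark the lid is held after about 4 mm.
- spice_a: Spice jar with a round lid, 45 mm wide, 106 high, standing loose before the panel; origin at the centre of its underside.
- spice_b: Another spice jar of the same size, beyond the box's far side.
- pepper_mill: Wooden pepper mill, 58 mm wide, 160 high, standing loose behind the lid end of the box; origin at the centre of its underside.
- timer: Round kitchen timer, 68 mm wide, 50 high, standing loose on the robot's side of the box; origin at the centre of its underside.

How it is judged (in metres and radians):
On the way:
1. both dials stand on the code (four dots left, two dots right, within 0.2 rad) while the lid is still shut (value of joint dial_left between 1.6 and 2 rad and value of joint dial_right between 0.4 and 0.8 rad and value of joint lid below 0.01 m), for 0.2 s.
At the end, for the whole second after the job is handed in: The lid is open to within 8 mm of its stop (60 mm travel), and the left dial still stands on four dots and the right dial on two dots, each within 0.2 rad (value of joint lid above 0.052 m and value of joint dial_left between 1.6 and 2 rad and value of joint dial_right between 0.4 and 0.8 rad); the robot touches nothing.
It fails at once if a spice jar, the pepper mill or the timer is shifted by more than 25 mm or tipped over (distance of any of spice_a, spice_b, pepper_mill, timer from where it was at the start of the episode above 0.025 m or angle between any of spice_a, spice_b, pepper_mill, timer's own z axis and vertical above 0.5 rad).
It also fails if it takes over 53 s, if anything falls off the work surface, if the arm or the gripper's body presses on something with over 40 N, if the wrist force passes 120 N, or if a joint passes its speed limit or range.

### The arm

A 7-joint arm with a two-finger parallel gripper is mounted at the origin on a cart in front of the work surface, level with it; the furniture and walls round the work are solid. World frame = base frame: x ahead of the robot, y to its left, z up, the work surface at z = 0. Lengths are in mm, angles in rad, forces in N, time in s.
With the tool pointing down it reaches from about 375 to 925 mm from the base axis. Payload 3.1 kg.
Tool frame: the origin (TCP) lies at the very end of the fingers, on their centre line; the grasp point (between the pads) lies 19 mm behind it; z points along the fingers, y is the line along which they close (so a half turn about z gives the same grasp; the last joint's range is limited). The gripper opens to 85 mm and grips with 20 to 120 N. Pads are 22 mm wide; open, the fingers measure 114 mm over their backs; the gripper's body (76 mm by 85 mm) begins 54 mm behind the grasp point. The pads swing forward as they close: fully open they stand 13 mm farther back than shut.
Start: joints at [1.046, 0.383, 0.044, 1.598, -0.018, 1.161, -0.05], TCP at [269.093, -591.686, 231.269] pointing down, gripper open.
Joint ranges: [-2.61, 2.61], [-0.41, 2.15], [-1.48, 1.57], [0, 2.5], [-1.57, 4.71], [0.05, 1.97], [-2.85, 2.85]. Speed limits (rad/s): [2.79, 2.79, 3.14, 3.14, 3.14, 3.14, 3.14].

### API

Orientations are given as [roll, pitch, yaw] about the fixed x, y, z axes, in that order (R = Rz(yaw) Ry(pitch) Rx(roll)).
In Python, from plant import sense, read_camera, hand_in, masks_of, spot_point gives the robot as it stands.
- The arm moves only by the shell command python3 -m pendant 'ROWS' [OPENING] [FORCE]. ROWS is text: rows parted by semicolons, each of 6 numbers parted by spaces: the shift along the tool's x, y, z in units of 25 mm (1.0 is 25 mm), then the turn, a rotation vector about the tool's x, y, z in units of 5 degrees (1.0 is 5 degrees). A call has 1 to 8 rows; each row is the pose to reach, as a shift and turn from the pose commanded when the call began, along the tool's axes at that moment; what a row does not reach only later rows make up. A row lasts 1/12 s, in which the tool goes at most 41.7 mm and 7.16 degrees, less where a joint would pass 70% of its speed; a pose out of reach is approached as far as the arm can. A call with a gripper value outside its range is refused whole. OPENING is the gripper's target within -1 to 1 (fully open at 1, half-way at 0, shut at -1), set as the call begins (- or left out, the last holds). The fingers move at their own pace and stop on an object; FORCE is the grip in N (left out, the last holds). Time passes only in rows, so rows that repeat a pose let the fingers close. It gives the time, the measured TCP pose, the force, the opening and the grip force at its end, in the units of the state.
- sense(): the state, without advancing time (a new reading comes with each control period).
- read_camera(name): name is "scene" or "top" or "wrist"; returns a dict with "image" (384x512x3 uint8, red, green, blue), "z_map" (384x512 float32, mm along the optical axis (not along the pixel's ray), 0 where there is no reading), "camera_matrix" (3x3 intrinsics, pixels), "dist" ([k1, k2, p1, p2, k3] as OpenCV has them; the pictures are not rectified), "eye" and "orientation" of the camera in the world. Camera axes: x right, y down, z forward; pixel columns grow to the right and rows downward; lengths in mm; the calibration is good to about 2 mm. A picture is of the moment at which its call begins.
- hand_in(): hands the job in; it is judged then, once.
Trained networks look in a picture, given as the dict that the camera call returned (one of the last four; its "shot" number tells which), for a name from the list of things; names that differ only in an ending like _2 or _b are one class to them, and where a whole thing is asked for, a point or a joint stands for the part that bears it (a point fixed in the world has none). Each returns a list of dicts, best first, with "p" (0 to 1); they miss things now and then, are a little off and sometimes report something else, mostly with a low value. They report only what shows in the picture. A call takes as long as a camera call.
- masks_of(label, picture): "pixels" (384x512 bool, what is visible of it) and "box" ([left, top, right, bottom] in pixels, round what is visible of it).
- spot_point(label, picture): "location" ([column, row] in pixels: a listed point, or the origin of a listed thing).
The state is a dict: "clock": time; "joint_positions": joint angles; "joint_velocities": joint speeds; "tau": joint torques, N m; "eef_pos": TCP position; "tool_rot": TCP orientation; "force": force on the tool from outside, world axes, zero at the start; "ft_torque": the same for the moment, N m; "gripper_width": finger opening in mm; "grip_force": force on a finger pad.
Only numpy, scipy, OpenCV 4.12 (cv2) and the standard library are available. Lean on these libraries where they do the work, as an engineer would, in place of code of your own. Each camera call takes 0.05 s, during which the arm holds its last target. There are 200 camera calls.

## Working session

There is one attempt and no reset: what is moved stays moved. The work goes in short steps, Python scripts to look and compute and a shell command to move; the robot and the scene stay as the last step left them, time stands still between calls to the robot, and variables do not carry over. Pictures are saved under pics/ and viewed, at most 10 in all, crops included, and the job is handed in when it is done.

```bash
ls; mkdir -p pics
cat > h.py <<'E'
import numpy as np, cv2
from scipy.spatial.transform import Rotation as R
from plant import *
def cam(p):
    o=np.array(p["orientation"],float)
    M=o if o.shape==(3,3) else (R.from_euler('xyz',o).as_matrix() if o.size==3 else None)
    return np.array(p["camera_matrix"],float),np.array(p["dist"],float),np.array(p["eye"],float),M
def ray(p,uv):
    K,d,e,M=cam(p); n=cv2.undistortPoints(np.array([[uv]],float),K,d)[0,0]
    return e,M@np.array([n[0],n[1],1.])
def at(p,uv,z=None):
    e,r=ray(p,uv)
    if z is None:
        u,v=np.round(uv).astype(int); w=p["z_map"][max(v-1,0):v+2,max(u-1,0):u+2]; w=w[w>0]
        return e+r*(np.median(w) if w.size else np.nan)
    return e+r*(z-e[2])/r[2]
def cloud(p,mask=None):
    K,d,e,M=cam(p); Z=p["z_map"]; ok=Z>0
    if mask is not None: ok&=mask
    v,u=np.nonzero(ok)
    n=cv2.undistortPoints(np.stack([u,v],1).astype(float)[:,None],K,d)[:,0]
    return e+(np.c_[n,np.ones(len(n))]*Z[v,u][:,None])@M.T, np.c_[u,v]
def tri(obs):
    A=np.zeros((3,3));b=np.zeros(3)
    for p,uv in obs:
        e,r=ray(p,uv); r=r/np.linalg.norm(r); P=np.eye(3)-np.outer(r,r); A+=P;b+=P@e
    return np.linalg.solve(A,b)
def save(p,name): cv2.imwrite("pics/"+name,cv2.cvtColor(p["image"],cv2.COLOR_RGB2BGR))
E
python3 - <<'E'
from h import *
np.set_printoptions(precision=1,suppress=True)
ps={}
for n in("scene","top"):
    p=read_camera(n);ps[n]=p;save(p,n+"0.png");print(n,p["eye"],p["orientation"])
    for l in["dial_left_grip","dial_right_grip","lid_handle","lockbox","spice_a","spice_b","pepper_mill","timer"]:
        for q in spot_point(l,p)[:2]: print(l,round(q["p"],2),np.array(q["location"]),at(p,q["location"]))
print(sense())
a=cv2.imread("pics/scene0.png")
E
```

```text
pics
scene [107.8 771.  485.6] [-2.   0.  -2.6]
dial_left_grip 0.81 [249.4 183. ] [581.8  -5.5 100. ]
dial_right_grip 0.77 [285.5 185.3] [490.3 -42.   99.4]
lid_handle 0.92 [269.  157.4] [ 660.9 -264.7   83.1]
lockbox 0.74 [269.3 205. ] [520.7  -8.4  47. ]
spice_a 0.87 [216.7 197.3] [716.5 -33.1  13.5]
spice_a 0.82 [239.4 237.3] [527.2 133.1  17.6]
spice_b 0.87 [216.7 197.3] [716.5 -33.1  13.5]
spice_b 0.82 [239.4 237.3] [527.2 133.1  17.6]
pepper_mill 0.66 [274.  205.3] [509.  -13.6  46.8]
timer 0.59 [324.9 206.5] [ 412.8 -152.9    7.2]
timer 0.58 [270.8 157.9] [ 569.9 -105.4  144.5]
top [ 288.7   43.5 1421.4] [-2.9 -0.  -1.6]
dial_left_grip 0.73 [267.9 197.2] [580.9 -19.2  93.9]
dial_left_grip 0.72 [291.2 207.6] [550.9 -83.1  92.2]
dial_right_grip 0.72 [278.6 155.8] [703.8 -53.   82.9]
dial_right_grip 0.61 [281.2 225.5] [498.6 -52.7 108.7]
lid_handle 0.85 [302.6 197.8] [ 567.  -109.6  143.6]
lockbox 0.67 [291.2 210.8] [541.9 -82.8  92.3]
spice_a 0.68 [282.8 158.2] [708.  -67.9  45.3]
spice_a 0.57 [218.2 215.5] [529.3 118.1 104.8]
spice_b 0.68 [282.8 158.2] [708.  -67.9  45.3]
spice_b 0.57 [218.2 215.5] [529.3 118.1 104.8]
pepper_mill 0.89 [356.5 177.8] [ 642.1 -278.5   60.5]
timer 0.72 [323.2 256.9] [ 417.6 -173.9   42.8]
{'clock': 0.9, 'joint_positions': array([ 1. ,  0.4,  0. ,  1.6, -0. ,  1.2, -0. ]), 'joint_velocities': array([ 0.,  0.,  0.,  0., -0., -0., -0.]), 'tau': array([  0. , -43.3,   1. , -25. ,   0. ,   0. ,   0. ]), 'eef_pos': array([ 269.1, -591.7,  231.3]), 'tool_rot': array([ 3.1, -0. ,  0.4]), 'force': array([-0.1, -0.1, -0.7]), 'ft_torque': array([0. , 0. , 0.1]), 'grip_force': 0.0, 'gripper_width': 85.4131524619762}
```

Run:
```python
from h import *
np.set_printoptions(precision=2,suppress=True)
T=read_camera("top");S=read_camera("scene")
g=lambda l,p:[q["location"] for q in spot_point(l,p)]
print("handle tri",tri([(T,g("lid_handle",T)[0]),(S,g("lid_handle",S)[0])]))
for n,p in(("top",T),("scene",S)):
    C,uv=cloud(p)
    near=(np.hypot(C[:,0]-560,C[:,1]+70)<170)
    # lid plane, edges
    L=C[near&(abs(C[:,2]-100)<4)][:, :2]
    r=cv2.minAreaRect(L.astype(np.float32)); print(n,"lid",r,len(L))
    H=C[near&(C[:,2]>134)&(C[:,2]<148)]
    print("bar",H.mean(0),len(H), cv2.minAreaRect(H[:,:2].astype(np.float32)))
a=cv2.imread("pics/top0.png")[130:290,190:390]; cv2.imwrite("pics/tc.png",cv2.resize(a,None,fx=3.7,fy=3.7,interpolation=cv2.INTER_CUBIC))
a=cv2.imread("pics/scene0.png")[120:270,180:370]; cv2.imwrite("pics/sc.png",cv2.resize(a,None,fx=4,fy=4,interpolation=cv2.INTER_CUBIC))
```

```text
handle tri [ 572.56 -114.05  142.77]
top lid ((592.5879516601562, -92.78257751464844), (321.5323791503906, 244.29544067382812), 67.51558685302734) 2610
bar [ 567.98 -108.13  143.5 ] 133 ((570.2655029296875, -107.62449645996094), (109.24037170410156, 10.153787612915039), 19.548234939575195)
scene lid ((590.1546020507812, -88.82994079589844), (292.7002258300781, 181.2486572265625), 18.808319091796875) 1078
bar [ 566.69 -105.41  141.46] 136 ((567.931640625, -105.49945068359375), (108.02433776855469, 9.929349899291992), 20.10724449157715)
```

View pics/tc.png

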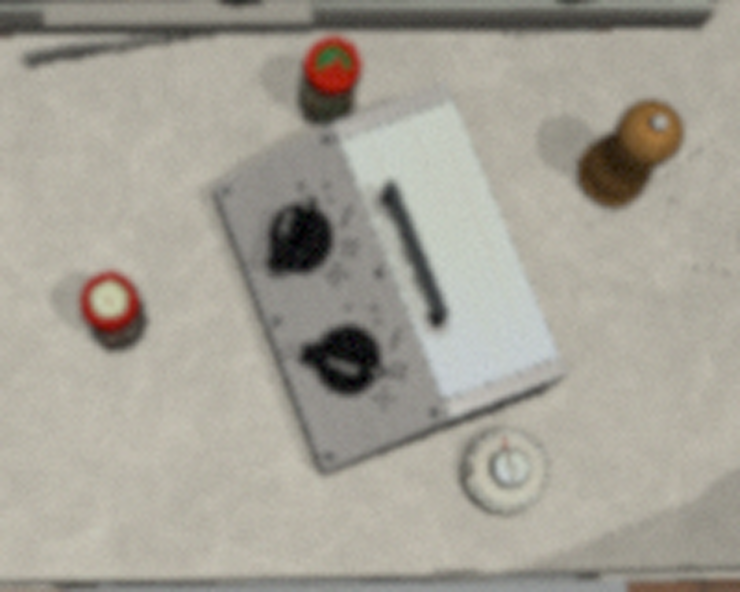

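View pics/sc.png

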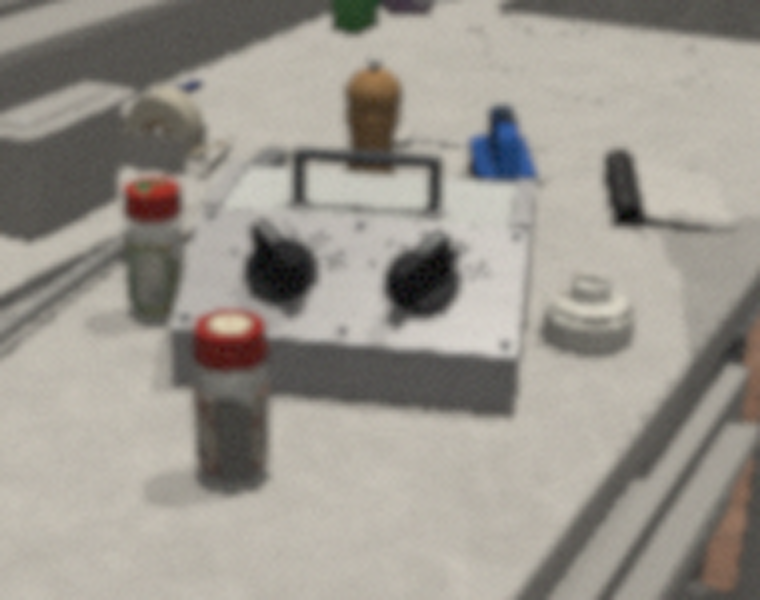

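The top view shows the left dial at crop (300,237), the right dial at (345,358) and the handle from (390,190) to (438,318). In the scene view the left bar points up-left at (262,235) and the right bar up-right at (440,240). Next I fit the box frame and the bar angles.

```bash
cat > fit.py <<'E'
from h import *
def ransac(P,n=600,t=2.0,ok=None):
    rg=np.random.default_rng(0);best=None
    for _ in range(n):
        a=P[rg.choice(len(P),3,replace=False)];k=np.cross(a[1]-a[0],a[2]-a[0]);l=np.linalg.norm(k)
        if l<1:continue
        k/=l;k*=np.sign(k[2])
        if ok and not ok(k):continue
        i=abs((P-a[0])@k)<t
        if best is None or i.sum()>best.sum():best=i
    Q=P[best];c=Q.mean(0);k=np.linalg.svd(Q-c)[2][2];k*=np.sign(k[2])
    return c,k,best
def fit(p,c0=(545,-40),rad=120):
    C,uv=cloud(p);C=C[(np.hypot(C[:,0]-c0[0],C[:,1]-c0[1])<rad)&(C[:,2]>30)&(C[:,2]<150)]
    c,k,b=ransac(C,ok=lambda k:.8<k[2]<.93)
    x=-np.r_[k[:2],0];x/=np.linalg.norm(x);y=np.cross([0,0,1],x)
    h=(C-c)@k
    D=C[(h>22)&(h<42)]; 
    return C,c,k,x,y,h
E
python3 - <<'E'
from fit import *
np.set_printoptions(precision=2,suppress=True)
for n in("top","scene"):
    p=read_camera(n);C,c,k,x,y,h=fit(p)
    print(n,"n",k,"tilt",np.degrees(np.arccos(k[2])),"boxyaw",np.degrees(np.arctan2(x[1],x[0])),"z at c",c)
    s=np.cross(y,k)*-1; s=s*np.sign(s[2])  # up slope
    q=C-c; a=-(q@y); u=q@s   # a right, u up-slope (facing)
    for name,lo,hi in(("bar",26,41),("disc",4,11)):
        m=(h>lo)&(h<hi)&(C[:,2]<125)
        P=np.c_[a,u][m]
        _,lab,cen=cv2.kmeans(P.astype(np.float32),2,None,(3,50,.1),5,0)
        for i in(0,1):
            Q=P[lab[:,0]==i];w=Q.mean(0);V=np.linalg.svd(Q-w)
            d=V[2][0]*np.sign(V[2][0][1]);W=c-y*w[0]+s*w[1]
            print(name,len(Q),"au",w,"world panel pt",W,"sd",V[1]/np.sqrt(len(Q)),"joint",1.2+np.arctan2(d[0],d[1]), "ext",np.ptp(Q,0))
E
```

```text
top n [-0.16  0.48  0.86] tilt 30.25551631189843 boxyaw -71.00135413602753 z at c [543.49 -55.93  76.87]
bar 97 au [-55.97  -6.94] world panel pt [594.46 -32.04  73.37] sd [14.81  4.56] joint 0.39711933307491953 ext [41.7  40.67]
bar 88 au [42.23 -5.51] world panel pt [502.01 -65.18  74.1 ] sd [15.02  4.36] joint 1.8960910473851895 ext [38.46 42.64]
disc 291 au [-61.29  -2.68] world panel pt [600.68 -33.79  75.52] sd [32.01 28.88] joint 2.3336358511962807 ext [116.07 130.86]
disc 261 au [45.81 -4.9 ] world panel pt [498.79 -66.84  74.4 ] sd [29.36 26.83] joint 2.3885340204298036 ext [118.86 127.63]
scene n [-0.17  0.48  0.86] tilt 30.40351033600095 boxyaw -70.33124694722707 z at c [540.54 -46.    72.05]
bar 108 au [43.54 -0.84] world panel pt [499.3  -59.97  71.63] sd [14.65  4.28] joint 1.8952507059390358 ext [37.57 42.51]
bar 92 au [-54.17  -1.5 ] world panel pt [591.12 -26.55  71.29] sd [15.1   3.95] joint 0.36241786218911953 ext [41.07 39.29]
disc 139 au [50.67 -0.34] world panel pt [492.73 -62.78  71.88] sd [25.03 16.06] joint 1.1524997465237796 ext [107.38 129.8 ]
disc 142 au [-56.58   1.75] world panel pt [594.33 -28.38  72.94] sd [22.92 15.27] joint 1.3478437142468849 ext [ 69.03 107.  ]
```

```bash
cat > go.py <<'E'
import sys
from h import *
np.set_printoptions(precision=2,suppress=True)
YAW=np.radians(-70.7)
bx=np.array([np.cos(YAW),np.sin(YAW),0]);by=np.cross([0,0,1],bx);t=np.radians(30)
k=-bx*np.sin(t)+np.array([0,0,1])*np.cos(t);s=bx*np.cos(t)+np.array([0,0,1])*np.sin(t);r=-by
PT={'L':np.array([592.8,-29.3,72.4]),'R':np.array([500.7,-62.6,72.9])}
def pose(d,j,out):
    phi=j-1.2;x=-(np.cos(phi)*s+np.sin(phi)*r);z=-k
    return PT[d]+out*k,np.c_[x,np.cross(z,x),z]
def rows(P,M):
    st=sense();R0=R.from_euler('xyz',st["tool_rot"]);p0=np.array(st["eef_pos"])
    rv=np.degrees((R0.inv()*R.from_matrix(M)).as_rotvec())/5
    print("clock",st["clock"],"tcp",p0,"j",st["joint_positions"],"F",st["force"],"w",st["gripper_width"])
    print("to",P,"row",R0.inv().apply(P-p0)/25,rv,"mm",np.linalg.norm(P-p0),"deg",np.linalg.norm(rv)*5)
if __name__=="__main__": rows(*pose(sys.argv[1],float(sys.argv[2]),float(sys.argv[3])))
E
python3 go.py R 1.895 140
```

```text
clock 1.2 tcp [ 269.12 -591.67  231.28] j [ 1.05  0.38  0.04  1.6  -0.02  1.16 -0.05] F [0.52 0.19 0.32] w 85.18100515059021
to [477.56   3.47 194.14] row [ 17.45 -18.22   1.49] [-5.45 -2.86 -8.79] mm 631.67354649263 deg 53.66729152058171
```

```bash
python3 -m pendant '17.4 -18.2 1.5 -5.5 -2.9 -8.8;17.4 -18.2 1.5 -5.5 -2.9 -8.8;17.4 -18.2 1.5 -5.5 -2.9 -8.8;17.4 -18.2 1.5 -5.5 -2.9 -8.8;17.4 -18.2 1.5 -5.5 -2.9 -8.8;17.4 -18.2 1.5 -5.5 -2.9 -8.8;17.4 -18.2 1.5 -5.5 -2.9 -8.8;17.4 -18.2 1.5 -5.5 -2.9 -8.8' 0 40; python3 go.py R 1.895 140
```

```text
clock: 1.87
eef_pos: [378.1, -274.9, 211.3]
tool_rot: [2.783, 0.403, 1.145]
force: [0.7, -0.0, -1.6]
gripper_width: 42.7
grip_force: 0.0
clock 1.8667 tcp [ 378.1  -274.91  211.26] j [ 0.62 -0.13 -0.36  2.32  0.61  0.72 -0.52] F [ 0.7  -0.02 -1.58] w 42.70686551424019
to [477.56   3.47 194.14] row [11.11  0.49 -4.07] [0.07 0.07 0.07] mm 296.1119606228207 deg 0.6411163706768003
```

```bash
python3 -m pendant '11.1 0.5 -4.1 0 0 0;11.1 0.5 -4.1 0 0 0;11.1 0.5 -4.1 0 0 0;11.1 0.5 -4.1 0 0 0;11.1 0.5 -4.1 0 0 0;11.1 0.5 -4.1 0 0 0;11.1 0.5 -4.1 0 0 0;11.1 0.5 -4.1 0 0 0'; python3 go.py R 1.895 140
python3 - <<'E'
from h import *
p=read_camera("wrist");cv2.imwrite("pics/w1.png",cv2.cvtColor(p["image"],4));np.set_printoptions(precision=1,suppress=True)
for l in("dial_left_grip","dial_right_grip"):
    for q in spot_point(l,p)[:2]: print(l,q["p"],q["location"],at(p,q["location"]))
E
```

```text
clock: 2.53
eef_pos: [483.4, 10.2, 196.3]
tool_rot: [2.785, 0.389, 1.153]
force: [0.0, 0.5, 0.3]
gripper_width: 43.0
grip_force: 0.0
clock 2.5333 tcp [483.35  10.17 196.34] j [ 0.26  0.18 -0.75  2.09  0.72  1.12 -1.23] F [0.02 0.49 0.3 ] w 42.98265092588756
to [477.56   3.47 194.14] row [-0.28 -0.17  0.16] [ 0.08 -0.09  0.1 ] mm 9.128533543273484 deg 0.794852273176692
dial_left_grip 0.66 [344.8, 120.0] [585.  -10.1 103.3]
```

View pics/w1.png

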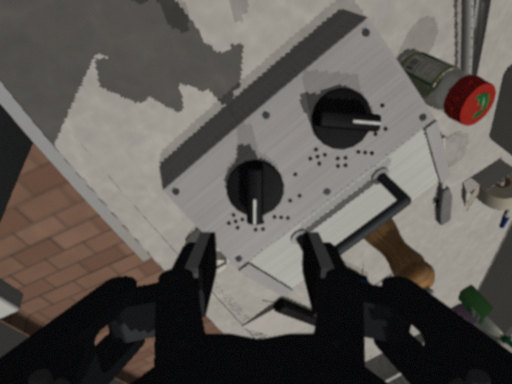

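The wrist view shows the right dial at (254,187), with its white line pointing down to (254,215). The left dial is at (343,118), with its line pointing right to (370,122). Both match the measured angles, so I refine the positions from this view's depth.

```bash
cat > bars.py <<'E'
from go import *
from fit import fit
def bars():
    p=read_camera("wrist");C,c,kk,x,y,h=fit(p)
    print("n",kk,"yaw",np.degrees(np.arctan2(x[1],x[0])),"panel off",(c-PT['L'])@kk)
    for d in'LR':
        q=C-PT[d];hh=(C-c)@kk;m=(hh>33)&(hh<41)&(np.hypot(q@r,q@s)<32)
        if m.sum()<10: print(d,'few');continue
        P=np.c_[q@r,q@s][m].astype(np.float32);(w,sz,an)=cv2.minAreaRect(P);mu=P.mean(0);v=np.linalg.svd(P-mu,full_matrices=False)[2][0];v*=np.sign(v[1])
        print(d,m.sum(),"h",np.median(hh[m]),"rect",w,sz,"mean",mu,"joint",1.2+np.arctan2(v[0],v[1]),"pt",PT[d]+w[0]*r+w[1]*s)
if __name__=="__main__": bars()
E
python3 bars.py
```

```text
bash:   635 Killed                     python3 bars.py
```

```bash
sed -i 's/k=np.linalg.svd(Q-c)\[2\]\[2\]/k=np.linalg.eigh(np.cov((Q-c).T))[1][:,0]/' fit.py; python3 bars.py
```

```text
n [-0.17  0.47  0.87] yaw -70.29591937175185 panel off -0.7946827052821948
L 1187 h 37.746534290699394 rect (-2.399799346923828, 1.1219310760498047) (14.433427810668945, 50.42502975463867) mean [-1.75  0.36] joint 0.38756835 pt [595.39 -29.42  72.96]
R 1010 h 37.66216158896037 rect (-1.8527565002441406, 0.3896141052246094) (49.537628173828125, 13.860456466674805) mean [-2.98 -0.68] joint 1.8868275 pt [502.56 -62.31  73.09]
```

```bash
sed -i "s/-70.7)/-70.4)/; s/^PT=.*/PT={'L':np.array([595.2,-29.6,72.5]),'R':np.array([502.5,-62.5,72.6])}/" go.py; python3 go.py R 1.887 60;python3 go.py R 1.887 14
```

```text
clock 2.7833 tcp [479.02  -1.76 196.05] j [ 0.27  0.17 -0.74  2.1   0.72  1.12 -1.23] F [0.41 0.08 0.02] w 42.60233410180234
to [492.44 -34.24 124.56] row [ 0.24 -0.08  3.18] [-0.01  0.1  -0.15] mm 79.65689966380165 deg 0.9143229334740927
clock 2.7833 tcp [479.02  -1.76 196.05] j [ 0.27  0.17 -0.74  2.1   0.72  1.12 -1.23] F [0.41 0.08 0.02] w 42.60233410180234
to [500.15 -55.91  84.72] row [ 0.25 -0.08  5.02] [-0.01  0.1  -0.15] mm 125.58400986501252 deg 0.9143229334740927
```

```bash
python3 -m pendant '0.25 -0.08 1.5 0 0.1 -0.15;0.25 -0.08 3 0 0.1 -0.15;0.25 -0.08 3.8 0 0.1 -0.15;0.25 -0.08 4.4 0 0.1 -0.15;0.25 -0.08 4.8 0 0.1 -0.15;0.25 -0.08 5 0 0.1 -0.15;0.25 -0.08 5 0 0.1 -0.15;0.25 -0.08 5 0 0.1 -0.15'; python3 go.py R 1.887 14
```

```text
clock: 3.45
eef_pos: [501.4, -53.7, 85.9]
tool_rot: [2.79, 0.395, 1.156]
force: [0.2, -0.4, 0.8]
gripper_width: 42.7
grip_force: 0.0
clock 3.45 tcp [501.44 -53.7   85.92] j [ 0.27  0.38 -0.63  2.16  0.98  0.95 -1.39] F [ 0.18 -0.44  0.8 ] w 42.67501250616489
to [500.15 -55.91  84.72] row [-0.08 -0.04  0.07] [ 0.02 -0.03  0.01] mm 2.814945946769989 deg 0.16234049816591903
```

```bash
python3 -m pendant '-0.05 0 0 0 0 0;-0.05 0 0 0 0 0;-0.05 0 0 0 0 0;-0.05 0 0 0 0 0;-0.05 0 0 0 0 0;-0.05 0 0 0 0 0' -1 40; python3 go.py R 1.887 14
```

```text
clock: 3.95
eef_pos: [500.0, -53.6, 86.5]
tool_rot: [2.791, 0.396, 1.157]
force: [-6.1, 2.1, 6.3]
gripper_width: 13.3
grip_force: 40.5
clock 3.95 tcp [500.05 -53.59  86.47] j [ 0.27  0.38 -0.64  2.16  0.98  0.95 -1.38] F [-6.11  2.09  6.34] w 13.290915263436077
to [500.15 -55.91  84.72] row [-0.05  0.01  0.1 ] [ 0.01 -0.02  0.02] mm 2.903979646288068 deg 0.1611012659862508
```

```bash
python3 -m pendant '0 0 0 0 0 -1;0 0 0 0 0 -2;0 0 0 0 0 -3;0 0 0 0 0 -4;0 0 0 0 0 -5;0 0 0 0 0 -6;0 0 0 0 0 -7;0 0 0 0 0 -7'; python3 go.py R 0.6 14
```

```text
clock: 4.62
eef_pos: [498.8, -53.6, 86.2]
tool_rot: [3.102, 0.521, 1.832]
force: [-7.8, 3.6, 8.0]
gripper_width: 13.4
grip_force: 40.9
clock 4.6167 tcp [498.81 -53.58  86.22] j [ 0.32  0.39 -0.7   2.16  1.    0.98 -0.78] F [-7.8   3.59  8.04] w 13.428697514851613
to [500.15 -55.91  84.72] row [-0.06  0.02  0.1 ] [-0.   -0.01 -7.68] mm 3.0740158863607343 deg 38.4098245462722
```

```bash
python3 -m pendant '0 0 0 0 0 -1;0 0 0 0 0 -2;0 0 0 0 0 -3;0 0 0 0 0 -4;0 0 0 0 0 -5.5;0 0 0 0 0 -6.9;0 0 0 0 0 -7.7;0 0 0 0 0 -7.7'; python3 go.py R 0.6 14
```

```text
clock: 5.28
eef_pos: [497.6, -54.3, 86.3]
tool_rot: [-2.823, 0.423, 2.582]
force: [-11.2, 3.3, 10.8]
gripper_width: 13.2
grip_force: 41.4
clock 5.2833 tcp [497.61 -54.31  86.34] j [ 0.38  0.41 -0.77  2.16  1.03  1.   -0.13] F [-11.2    3.29  10.84] w 13.24823148928435
to [500.15 -55.91  84.72] row [-0.08  0.03  0.1 ] [-0.04 -0.02  0.01] mm 3.4065918382838283 deg 0.21642437421050156
```

```bash
python3 -m pendant '0 0 0 0 0 0;0 0 0 0 0 0;0 0 0 0 0 0;0 0 -1 0 0 0;0 0 -2 0 0 0;0 0 -3.2 0 0 0;0 0 -4.4 0 0 0;0 0 -5 0 0 0' 0; python3 bars.py; python3 go.py L 0.388 120
```

```text
clock: 5.95
eef_pos: [481.3, 7.0, 197.3]
tool_rot: [-2.835, 0.43, 2.58]
force: [0.4, 0.7, -0.5]
gripper_width: 42.8
grip_force: 0.0
n [-0.17  0.47  0.87] yaw -70.37956336811094 panel off -0.36187201983958683
L 742 h 37.8120003363441 rect (0.10666179656982422, -0.8891277313232422) (14.799836158752441, 49.8837890625) mean [ 3.17 -2.87] joint 0.35017478 pt [594.84 -28.91  72.06]
R 971 h 37.65438833612803 rect (1.0596928596496582, -0.6973552703857422) (13.992218971252441, 48.41841506958008) mean [ 1.56 -1.81] joint 0.596719 pt [501.3  -62.29  72.25]
clock 6.0 tcp [482.46   8.49 199.01] j [ 0.4   0.2  -0.91  2.09  0.76  1.14  0.04] F [0.72 1.07 0.84] w 42.79129158118507
to [575.07  26.92 176.42] row [-2.11  3.07  1.1 ] [ 0.11  0.09 -2.46] mm 97.0966311999261 deg 12.320024498336522
```

```bash
python3 -m pendant '-2.1 3.05 1.1 0.1 0.1 -2.45;-2.1 3.05 1.1 0.1 0.1 -2.45;-2.1 3.05 1.1 0.1 0.1 -2.45;-2.1 3.05 1.1 0.1 0.1 -2.45;-2.1 3.05 1.1 0.1 0.1 -2.45'; python3 bars.py; python3 go.py L 0.388 14
```

```text
clock: 6.42
eef_pos: [571.3, 21.6, 169.0]
tool_rot: [-2.741, 0.341, 2.79]
force: [-0.5, -0.3, 0.1]
gripper_width: 43.0
grip_force: 0.0
n [-0.17  0.47  0.87] yaw -70.34892124070022 panel off -0.3429236334525616
L 1182 h 37.63447746692444 rect (0.13262557983398438, -1.0004215240478516) (13.253217697143555, 49.22150802612305) mean [ 1.27 -1.82] joint 0.3975302 pt [594.78 -28.83  72.  ]
R 1518 h 37.69560195619371 rect (1.0287718772888184, -0.4801464080810547) (15.031370162963867, 49.90245056152344) mean [ 0.89 -1.53] joint 0.6068967 pt [501.39 -62.45  72.36]
clock 6.4667 tcp [570.66  21.68 169.63] j [ 0.32  0.46 -0.86  1.9   0.92  1.24  0.19] F [-0.65 -0.36  0.51] w 42.677748255105314
to [592.85 -23.01  84.62] row [-0.23  0.18  3.93] [-0.07 -0.12 -0.  ] mm 98.56420185728932 deg 0.7141358903712569
```

```bash
python3 -m pendant '-0.2 0.18 1 0 0 0;-0.2 0.18 2 0 0 0;-0.2 0.18 2.9 0 0 0;-0.2 0.18 3.5 0 0 0;-0.2 0.18 3.8 0 0 0;-0.2 0.18 3.9 0 0 0;-0.2 0.18 3.9 0 0 0;-0.2 0.18 3.9 0 0 0'; python3 go.py L 0.388 14
```

```text
clock: 7.13
eef_pos: [593.8, -20.9, 87.2]
tool_rot: [-2.742, 0.345, 2.793]
force: [-0.2, 0.2, 0.8]
gripper_width: 42.9
grip_force: 0.0
clock 7.1333 tcp [593.75 -20.91  87.22] j [ 0.32  0.59 -0.76  1.92  1.07  1.13  0.12] F [-0.21  0.18  0.75] w 42.913379159340536
to [592.85 -23.01  84.62] row [ 0.04 -0.05  0.12] [-0.04 -0.08 -0.01] mm 3.4600825931791785 deg 0.47586496136057227
```

Grip, then turn clockwise by 1.41 rad (80.9°, 16.2 units).

```bash
python3 -m pendant '0 0 0 0 0 0;0 0 0 0 0 0;0 0 0 0 0 0;0 0 0 0 0 0;0 0 0 0 0 0;0 0 0 0 0 0' -1 40; python3 go.py L 1.8 14
```

```text
clock: 7.63
eef_pos: [593.5, -21.7, 87.7]
tool_rot: [-2.74, 0.345, 2.792]
force: [-2.9, -0.2, 5.6]
gripper_width: 13.3
grip_force: 40.3
clock 7.6333 tcp [593.47 -21.71  87.66] j [ 0.32  0.59 -0.76  1.92  1.07  1.13  0.12] F [-2.89 -0.22  5.57] w 13.291302900543913
to [592.85 -23.01  84.62] row [ 0.05 -0.01  0.13] [-0.12 -0.02 16.17] mm 3.355591809215924 deg 80.86011170551029
```

```bash
python3 -m pendant '0 0 0 0 0 1;0 0 0 0 0 2;0 0 0 0 0 3;0 0 0 0 0 4;0 0 0 0 0 5;0 0 0 0 0 6;0 0 0 0 0 7;0 0 0 0 0 8'; python3 go.py L 1.8 14
```

```text
clock: 8.3
eef_pos: [593.4, -21.8, 87.7]
tool_rot: [-3.069, 0.519, 2.038]
force: [-2.7, -0.1, 5.6]
gripper_width: 13.1
grip_force: 40.3
clock 8.3 tcp [593.39 -21.8   87.68] j [ 0.26  0.56 -0.69  1.92  1.03  1.1  -0.56] F [-2.67 -0.15  5.64] w 13.134842589939492
to [592.85 -23.01  84.62] row [ 0.03 -0.03  0.13] [-0.11  0.02  8.12] mm 3.3306985987669337 deg 40.61850320519237
```

```bash
python3 -m pendant '0 0 0 0 0 1;0 0 0 0 0 2;0 0 0 0 0 3;0 0 0 0 0 4.2;0 0 0 0 0 5.6;0 0 0 0 0 7;0 0 0 0 0 8.1;0 0 0 0 0 8.1'; python3 go.py L 1.8 14
```

```text
clock: 8.97
eef_pos: [593.3, -21.8, 87.7]
tool_rot: [2.835, 0.431, 1.245]
force: [-3.3, -0.7, 5.7]
gripper_width: 13.2
grip_force: 40.3
clock 8.9667 tcp [593.32 -21.78  87.68] j [ 0.19  0.53 -0.61  1.92  0.99  1.06 -1.25] F [-3.29 -0.73  5.71] w 13.166413450455428
to [592.85 -23.01  84.62] row [ 0.   -0.04  0.13] [-0.1   0.06  0.03] mm 3.327308979811698 deg 0.5899612838444637
```

```bash
python3 -m pendant '0 0 0 0 0 0;0 0 0 0 0 0;0 0 0 0 0 0;0 0 -1 0 0 0;0 0 -2 0 0 0;0 0 -3.2 0 0 0;0 0 -4.4 0 0 0;0 0 -5 0 0 0' 0; python3 bars.py
python3 - <<'E'
from go import *
p=read_camera("top");q=read_camera("scene");save(q,"s2.png")
for n,c in(("top",p),("scene",q)):
    C,_=cloud(c);H=C[(C[:,2]>134)&(C[:,2]<149)&(np.hypot(C[:,0]-568,C[:,1]+107)<70)]
    print(n,len(H),H.mean(0),"rect",cv2.minAreaRect(H[:,:2].astype(np.float32)))
E
```

```text
clock: 9.63
eef_pos: [574.7, 40.5, 197.6]
tool_rot: [2.835, 0.427, 1.252]
force: [1.3, 0.2, 0.1]
gripper_width: 42.7
grip_force: 0.0
n [-0.17  0.47  0.87] yaw -70.2581622488111 panel off -0.4370467821441757
L 919 h 37.65417679158716 rect (-2.504751682281494, -0.6674613952636719) (48.22531509399414, 13.99814510345459) mean [-3.09 -1.7 ] joint 1.7975583 pt [597.37 -28.22  72.17]
R 659 h 37.74881943170558 rect (3.959224224090576, -5.268608093261719) (14.879929542541504, 38.601016998291016) mean [ 2.84 -5.97] joint 0.5842388 pt [497.24 -59.53  69.97]
top 148 [ 568.6  -107.91  143.88] rect ((570.3842163085938, -107.97820281982422), (109.9330062866211, 10.5068359375), 19.7908992767334)
scene 131 [ 566.   -105.5   141.54] rect ((568.1380004882812, -105.79083251953125), (107.96076965332031, 10.740134239196777), 21.01177406311035)
```

Both dials read on the code (L 1.798, R about 0.6). Next is the handle.

```bash
cat > hd.py <<'E'
from go import *
import sys
tr,z=float(sys.argv[1]),float(sys.argv[2])
P=np.array([569,-106.8,z])+bx*tr;zz=np.array([0,0,-1.]);rows(P,np.c_[by,np.cross(zz,by),zz])
E
python3 hd.py 0 205
```

```text
clock 9.7833 tcp [574.24  37.87 195.19] j [ 0.17  0.38 -0.7   1.87  0.82  1.23 -1.15] F [-0.26 -1.43 -0.52] w 42.60573032436826
to [ 569.  -106.8  205. ] row [-5.22  0.96  2.36] [ 5.44  2.99 10.91] mm 145.09384466170894 deg 62.78565601920715
```

```bash
python3 -m pendant '-5.2 1 2.3 5.4 3 10.9;-5.2 1 2.3 5.4 3 10.9;-5.2 1 2.3 5.4 3 10.9;-5.2 1 2.3 5.4 3 10.9;-5.2 1 2.3 5.4 3 10.9;-5.2 1 2.3 5.4 3 10.9;-5.2 1 2.3 5.4 3 10.9;-5.2 1 2.3 5.4 3 10.9'; python3 hd.py 0 205
```

```text
clock: 10.45
eef_pos: [567.6, -109.1, 203.0]
tool_rot: [3.104, 0.027, 0.414]
force: [-0.1, 0.4, 0.3]
gripper_width: 42.2
grip_force: 0.0
clock 10.45 tcp [ 567.56 -109.07  203.03] j [ 0.58  0.34 -0.59  1.78  0.26  1.1  -1.25] F [-0.14  0.35  0.33] w 42.17449500113967
to [ 569.  -106.8  205. ] row [ 0.09 -0.06 -0.08] [0.44 0.29 0.83] mm 3.334817904314064 deg 4.939402371656886
```

```bash
python3 -m pendant '0.1 0 0.5 0.44 0.29 0.83;0.1 0 1.2 0.44 0.29 0.83;0.1 0 2 0.44 0.29 0.83;0.1 0 2.6 0.44 0.29 0.83;0.1 0 3 0.44 0.29 0.83;0.1 0 3.2 0.44 0.29 0.83;0.1 0 3.2 0.44 0.29 0.83;0.1 0 3.2 0.44 0.29 0.83'; python3 hd.py 0 122
```

```text
clock: 11.12
eef_pos: [570.6, -109.9, 125.3]
tool_rot: [3.137, -0.002, 0.351]
force: [0.4, 0.9, 0.5]
gripper_width: 42.9
grip_force: 0.0
clock 11.1167 tcp [ 570.64 -109.92  125.3 ] j [ 0.58  0.43 -0.56  1.84  0.28  0.95 -1.32] F [0.44 0.88 0.5 ] w 42.93496248502763
to [ 569.  -106.8  122. ] row [-0.02 -0.14  0.13] [ 0.05 -0.02  0.1 ] mm 4.823571116602126 deg 0.5668856276412934
```

```bash
python3 -m pendant '0 -0.1 0.1 0 0 0;0 -0.1 0.1 0 0 0;0 -0.1 0.1 0 0 0;0 -0.1 0.1 0 0 0;0 -0.1 0.1 0 0 0;0 -0.1 0.1 0 0 0;0 -0.1 0.1 0 0 0;0 -0.1 0.1 0 0 0' -1 30; python3 hd.py 60 122
```

```text
clock: 11.78
eef_pos: [571.0, -108.1, 124.1]
tool_rot: [3.135, -0.004, 0.351]
force: [2.1, -2.9, 1.8]
gripper_width: 8.6
grip_force: 29.4
clock 11.7833 tcp [ 570.99 -108.09  124.06] j [ 0.57  0.43 -0.56  1.84  0.28  0.94 -1.33] F [ 2.12 -2.89  1.75] w 8.579484246884679
to [ 589.13 -163.32  122.  ] row [-0.08  2.32  0.1 ] [ 0.07 -0.05  0.1 ] mm 58.166770159712186 deg 0.6560877513040574
```

```bash
python3 -m pendant '0 0.2 0 0 0 0;0 0.55 0 0 0 0;-0.02 0.9 0 0 0 0;-0.02 1.25 0 0 0 0;-0.03 1.6 0 0 0 0;-0.03 1.95 0 0 0 0;-0.03 2.2 0 0 0 0;-0.03 2.35 0 0 0 0'; python3 hd.py 60 122
```

```text
clock: 12.45
eef_pos: [590.0, -161.6, 124.0]
tool_rot: [3.139, -0.003, 0.352]
force: [-0.8, 2.5, 5.6]
gripper_width: 8.6
grip_force: 29.8
clock 12.45 tcp [ 590.05 -161.61  124.05] j [ 0.62  0.48 -0.53  1.76  0.29  0.97 -1.24] F [-0.78  2.49  5.64] w 8.581849280186134
to [ 589.13 -163.32  122.  ] row [-0.06  0.05  0.08] [ 0.03 -0.04  0.11] mm 2.8251792671357334 deg 0.6089382292048631
```

```bash
python3 -m pendant '0 0.05 0 0 0 0;0 0.1 0 0 0 0;0 0.15 0 0 0 0;0 0.2 0 0 0 0;0 0.2 0 0 0 0'; python3 hd.py 60 122
```

```text
clock: 12.87
eef_pos: [591.1, -164.7, 124.0]
tool_rot: [3.14, -0.002, 0.353]
force: [-2.1, 2.9, 6.7]
gripper_width: 8.5
grip_force: 29.9
clock 12.8667 tcp [ 591.14 -164.72  124.05] j [ 0.63  0.48 -0.53  1.76  0.29  0.98 -1.23] F [-2.06  2.9   6.68] w 8.536153997347148
to [ 589.13 -163.32  122.  ] row [-0.06 -0.08  0.08] [ 0.01 -0.03  0.12] mm 3.196398627186495 deg 0.6379014311961317
```

```bash
python3 -m pendant '0 0.15 0 0 0 0;0 0.15 0 0 0 0;0 0.15 0 0 0 0;0 0.15 0 0 0 0;0 0.15 0 0 0 0'; python3 hd.py 60 122
```

```text
clock: 13.28
eef_pos: [591.1, -164.7, 124.0]
tool_rot: [-3.138, -0.0, 0.355]
force: [-5.2, 7.2, 9.6]
gripper_width: 8.7
grip_force: 30.4
clock 13.2833 tcp [ 591.11 -164.73  124.03] j [ 0.63  0.49 -0.53  1.75  0.29  0.98 -1.23] F [-5.19  7.19  9.59] w 8.656492447487626
to [ 589.13 -163.32  122.  ] row [-0.05 -0.08  0.08] [-0.04 -0.    0.15] mm 3.166328667546289 deg 0.7662022732090144
```

At the stop: the force rises with no further travel. Relax, release, retreat straight up, and check.

```bash
python3 -m pendant '0 -0.15 0 0 0 0;0 -0.15 0 0 0 0;0 -0.15 0 0 0 0;0 -0.15 0 0 0 0;0 -0.15 0 0 0 0;0 -0.15 0 0 0 0;0 -0.15 -1 0 0 0;0 -0.15 -2 0 0 0' 0; python3 -m pendant '0 0 -1 0 0 0;0 0 -2 0 0 0;0 0 -3 0 0 0;0 0 -4 0 0 0;0 0 -4 0 0 0;0 0 -4 0 0 0;0 0 -4 0 0 0'
python3 - <<'E'
from go import *
for n in("scene","top"):
    c=read_camera(n);C,_=cloud(c);H=C[(C[:,2]>134)&(C[:,2]<149)&(np.hypot(C[:,0]-589,C[:,1]+163)<70)]
    w=H.mean(0);print(n,len(H),w,"travel",(w-[567.3,-106.7,142])@bx)
    if n=="scene": cv2.imwrite("pics/s3.png",cv2.resize(cv2.cvtColor(c["image"],4)[100:270,170:370],None,fx=3.5,fy=3.5))
from fit import fit
c=read_camera("scene");C,c0,kk,x,y,h=fit(c)
for d in'LR':
    q=C-PT[d];m=(h>26)&(h<41)&(np.hypot(q@r,q@s)<32)&(C[:,2]<125);P=np.c_[q@r,q@s][m]
    if len(P)>9:
        v=np.linalg.svd(P-P.mean(0),full_matrices=False)[2][0];v*=np.sign(v[1]);print(d,len(P),1.2+np.arctan2(v[0],v[1]))
E
```

```text
clock: 13.95
eef_pos: [589.0, -167.4, 171.7]
tool_rot: [3.14, 0.002, 0.351]
force: [1.6, 0.7, -0.7]
gripper_width: 42.7
grip_force: 0.0
clock: 14.53
eef_pos: [590.1, -167.1, 272.7]
tool_rot: [3.137, -0.001, 0.351]
force: [-0.4, 0.5, -1.2]
gripper_width: 42.2
grip_force: 0.0
scene 123 [ 586.6  -161.57  141.52] travel 58.16421657562711
top 92 [ 571.74 -170.7   143.79] travel 61.78293971198873
L 109 1.8194068192694064
R 99 0.6099475044375398
```

View pics/s3.png

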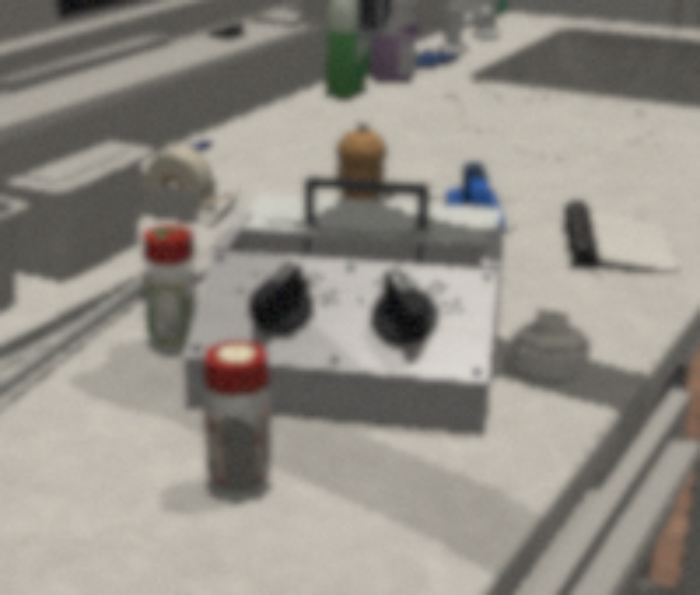

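The picture shows the lid slid back, with the handle at (365,215). The left dial points up-right at (290,275) and the right dial up-left at (395,280). The jars, mill and timer are still standing, and the arm is clear.

```bash
python3 -c "
from plant import *
print(hand_in())"
```

```text
the job is handed in; nothing more can be done
None
```

I handed the job in at about 15 s on the robot's clock: the left dial measured about 1.82 rad (four dots), the right about 0.61 rad (two dots), the lid was open to its stop at about 60 mm, the jars, mill and timer looked undisturbed, and the arm was clear; the judge's verdict was not shown.

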